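# Pre-start check of the feed-drive gearbox

## Task

Do the pre-start check of the feed drive: prove the red stop button by pressing it right down and letting it spring up, then turn its head clockwise to the end of its travel to reset it. Then take the gauge rod from its cradle, push it down the yellow sloping tube of the green gearbox until the collar stops on the tube's mouth and pause there a moment, draw it fully out again, and finish still holding it in the gripper, level and still, at least 20 cm above the bench and touching nothing else, so that its tip can be read. Leave the glue bottle, tape measure and offcut where they are.

Things in the scene. Friction and masses are not known exactly. Their poses are not given: they have to be found in the camera images.
- stop_bar (a point): Centre of the upright grip bar on the red stop head, on the button's axis, 95 mm above the bench when up; it turns with the head. Bar 36 mm long (along x, white mark towards +x), 14 mm thick (y), 22 mm tall, top 106 mm above the bench. It stands on the red mushroom disc, 42 mm across, 12 mm thick, underside 72 mm above the bench.
- stop_box: Yellow box of the stop button, 85 x 85 x 55 mm, fixed to the bench at some yaw; origin at the centre of its underside, below the button's axis.
- stop_press (a joint): How far the stop head is pushed down, m: 0 up, 0.008 fully down. A spring pushes it back up when released; it does not latch. It takes about 1 N to start and 5 N to push fully down.
- stop_knob (a joint): How far the stop head is turned clockwise seen from above, rad: starts between 0 and 0.2, end stop (reset) at 1.2. It stays where it is left; about 0.04 N m of friction. Turn it by gripping the bar.
- rod_handle (a point): Grasp place: centre of the gauge rod's orange handle, a square bar 100 mm long, 16 x 16 mm, on the rod's axis, 50 mm above the bench. The rod lies level and loose in its cradle, 0.11 kg. x runs along the rod from tip to handle, z up. Along -x from here: brass collar 34 mm across from 50 to 56 mm, steel probe 8 mm across from 56 to 151 mm (tip, black bands).
- rod_collar (a point): Centre of the collar's front face (the face towards the tip), on the rod's axis, 56 mm from the handle centre. Same axes as the rod.
- rod_tip (a point): End of the gauge rod's probe, 151 mm from the handle centre. Same axes as the rod.
- tube_mouth (a point): Centre of the yellow gauge tube's mouth (rim plane), 135 mm above the bench. z points out of the tube along its axis: towards the middle of the bench (ahead and to the robot's right) and up, 30 degrees above level. Mouth 36 mm across outside, 26 inside, narrowing within 18 mm to a 16 mm bore, open deeper than the probe. Rod fully in: its x lies along this z, collar face on the rim.
- gauge_tube: The yellow tube itself, same axes as point tube_mouth; its origin is on the axis at the inner end, 90 mm down from the mouth.
- gauge_rod: The gauge rod; origin and axes as point rod_handle.
- gearbox: Green gearbox, fixed; origin at the centre of its underside on the bench, 110 mm horizontally behind the mouth; x points the way the tube looks. Casing 150 x 130 mm, 115 mm tall, fins to 123 mm, grey motor 96 mm across and 150 mm long at its back (-x) end; its terminal box reaches 130 mm up. All of it lies behind the mouth.
- cradle: Wooden rod cradle, fixed: plate 210 x 60 x 12 mm, origin at the centre of its underside; x along the rod, handle centre 50 mm towards +x. One notched post under the probe, 110 mm from the handle centre, one under the handle's rear end, 36 to 48 mm from its centre; posts rise at most 4 mm above the rod's axis. The middle of the handle is free on both sides.
- glue: Bystander: glue bottle, 60 mm across, 120 mm tall, loose; origin under its base.
- tape: Bystander: tape measure, 70 x 42 x 60 mm, loose; origin under its base.
- offcut: Bystander: wooden offcut, 100 x 60 x 22 mm, loose; origin under its base.
Mind the look-alikes: they are no part of the job. Of the things like the gauge_rod, leave any that is blue; of the rest the larger one is meant. Leave any turquoise look-alike of the stop_box alone.

How it is judged:
By the outcome, as a careful person would: the job done as asked, in the order asked, and still so for the second after the job is handed in, while the arm keeps its last pose, push and grip.
It also fails if it takes over 72 s, if anything falls off the work surface, if the arm or the gripper's body presses on something with over 40 N, if the wrist force passes 120 N, or if a joint passes its speed limit or range.

## Robot

A 6-joint arm with a two-finger parallel gripper is mounted at the origin on the work surface. World frame = base frame: x ahead of the robot, y to its left, z up, the work surface at z = 0. Lengths are in m, angles in rad, forces in N, time in s.
With the tool pointing down it reaches from about 0.4 to 0.925 m from the base axis. Payload 12.5 kg.
Tool frame: the origin (TCP) lies on the centre line of the jaws, within the pads' length; the fingertips stand 17 mm ahead of it and the grasp point (between the pads) lies 2 mm behind it; z points along the fingers, y is the direction in which the jaws open and shut (so a half turn about z gives the same grasp; the last joint's range is limited). The gripper opens to 95 mm and grips with 3 to 60 N. Pads are 20 mm wide; open, the fingers measure 119 mm over their backs; the gripper's body (75 mm by 180 mm) begins 59 mm behind the grasp point.
Start: joints at [-1.302, 0.491, 1.559, -0, 1.092, -0.106], TCP at [0.229, -0.582, 0.232] pointing down, gripper open.
Joint ranges: [-3.1, 3.1], [-0.84, 2.19], [0.05, 2.79], [-1.13, 4.28], [0.06, 2.93], [-2.69, 2.69]. Speed limits (rad/s): [2.22, 2.22, 2.79, 3.14, 3.14, 3.14].

## Interface

Orientations are given as a 3x3 rotation matrix whose columns are the frame's x, y, z axes.
In Python, from plant import state, snapshot, hand_in, recognise, mark_of gives the robot as it stands.
- The arm moves only by the tool carry_out, never from a script. Its argument "deltas" is a list that holds one entry, the list of rows, each a list of 7 numbers: the finger opening in mm, from 0 to 95.1, then the shift along the world's x, y, z in units of 40 mm (1.0 is 40 mm), then the turn, a rotation vector about the world's x, y, z in degrees. A call has 1 to 12 rows; each row shifts and turns the pose as measured when the row begins; what a row does not reach is not made up. A row lasts 1/10 s, in which the tool goes at most 50 mm and 8.59 degrees, less where a joint would pass 70% of its speed; a pose out of reach is approached as far as the arm can. A call is refused whole if a number of a shift passes 1 or a number of a turn 8.59, either way. A call with a gripper value outside its range is refused whole. The fingers move at their own pace and stop on an object; "newtons" is the grip in N (left out, the last holds). Time passes only in rows, so rows that do not move let the fingers close. It gives the time, the measured TCP pose, the force and the opening at its end, in the units of the state.
- state(): the state, without advancing time (a new reading comes with each control period).
- snapshot(name): name is "scene" or "top"; returns a dict with "img" (384x512x3 uint8, red, green, blue), "intrinsics" (3x3 intrinsics, pixels), "R" (3x3) and "t" (3): a world point X has camera coordinates R X + t. Camera axes: x right, y down, z forward; pixel columns grow to the right and rows downward; lengths in m; the calibration is good to about 2 mm. A picture is of the moment at which its call begins. There is no depth.
- hand_in(): hands the job in, once; it reports no verdict.
Trained networks look in a picture, given as the dict that the camera call returned (one of the last four; its "shot" number tells which), for a name from the list of things; names that differ only in an ending like _2 or _b are one class to them, and where a whole thing is asked for, a point or a joint stands for the part that bears it (a point fixed in the world has none). Each returns a list of dicts, best first, with "confidence" (0 to 1); they miss things now and then, are a little off and sometimes report something else, mostly with a low value. They report only what shows in the picture. A call takes as long as a camera call. They do not tell look-alikes from the thing itself.
- recognise(name, picture): "centre" ([x, y, z] in m, in the coordinates of the camera as it stood for that picture, good to about 4 mm: the middle of the surface that is visible of it).
- mark_of(name, picture): "centre" ([x, y, z] in m, in the coordinates of the camera as it stood for that picture, good to about 4 mm: a listed point, or the origin of a listed thing).
The state is a dict: "clock": time; "joint_positions": joint angles; "qvel": joint speeds; "joint_torque": joint torques, N m; "ee_pos": TCP position; "ee_rot": TCP orientation; "contact_force": force on the tool from outside, world axes, zero at the start; "moment": the same for the moment, N m; "finger_gap": finger opening in m.
Only numpy, scipy, OpenCV 4.12 (cv2) and the standard library are available. Lean on these libraries where they do the work, as an engineer would, in place of code of your own. Each camera call takes 0.05 s, during which the arm holds its last target.

## Working session

There is one attempt and no reset: what is moved stays moved. The work goes in short steps, Python scripts to look and compute and a tool call to move; the robot and the scene stay as the last step left them, time stands still between calls to the robot, and variables do not carry over. Pictures are saved under pics/ and viewed, and the job is handed in when it is done.

Besides the shell and the picture viewer there is one more tool, called as name(argument=value, ...) on one line, values as JSON. carry_out: Moves the arm, as the interface text tells. Its arguments: {"type":"object","properties":{"deltas":{"type":"array"},"newtons":{"type":"number"}},"required":["deltas"]}

```bash
mkdir -p pics; ls; python3 - <<'E'
from plant import *
import cv2,pickle
s=state();print(s)
for n in("scene","top"):
    p=snapshot(n);cv2.imwrite(f"pics/{n}0.png",cv2.resize(p["img"][:,:,::-1],(800,600),interpolation=cv2.INTER_CUBIC))
    R,t=p["R"],p["t"];print(n,p["intrinsics"],-R.T@t)
    for k in["stop_bar","stop_box","rod_handle","rod_tip","rod_collar","tube_mouth","gauge_tube","gearbox","cradle","glue","tape","offcut"]:
        for d in mark_of(k,p)[:4]:
            import numpy as np
            c=np.array(d["centre"]);px=p["intrinsics"]@c;px=px[:2]/px[2]
            print(k,round(d["confidence"],2),(R.T@(c-t)).round(3),px.round(),(px*1.5625).round())
    pickle.dump(p,open(n+"0.pkl","wb"))
E
```

```text
pics
{'clock': 0.0, 'joint_positions': array([-1.30159244e+00,  4.91548663e-01,  1.55950223e+00, -4.65381786e-05,
        1.09172964e+00, -1.05613889e-01]), 'qvel': array([2.25020216e-05, 2.01491519e-03, 2.10931783e-03, 5.85908814e-04,
       7.38868331e-04, 1.90984207e-03]), 'joint_torque': array([-3.95798052e-03, -6.12661028e+01, -2.58192533e+01,  6.92248112e-02,
        4.82149667e-02, -1.11786962e-04]), 'ee_pos': array([ 0.22874816, -0.58135613,  0.23105035]), 'ee_rot': array([[ 9.30566503e-01,  3.66122734e-01, -3.55745635e-04],
       [ 3.66122898e-01, -9.30565816e-01,  1.13411388e-03],
       [ 8.41801488e-05, -1.18561501e-03, -9.99999294e-01]]), 'contact_force': array([-1.07692614,  0.17697412, -0.50747984]), 'moment': array([-0.02637096,  0.03305393, -0.04853459]), 'finger_gap': 0.09503289409015535}
scene [[493.83250232   0.         244.87499048]
 [  0.         493.83250232 189.0741621 ]
 [  0.           0.           1.        ]] [ 1.33104611 -0.43036268  1.3952879 ]
stop_bar 0.57 [ 0.549 -0.316  0.093] [163. 217.] [254. 340.]
stop_bar 0.52 [ 0.557 -0.464  0.101] [116. 237.] 
[... 2043 characters left out ...]
ip 0.71 [0.555 0.031 0.022] [232. 195.] [362. 304.]
rod_tip 0.67 [ 0.43  -0.133  0.046] [287. 239.] [449. 374.]
rod_collar 0.76 [ 0.523 -0.119  0.05 ] [284. 206.] [443. 322.]
rod_collar 0.52 [ 0.731 -0.334  0.017] [356. 139.] [556. 218.]
rod_collar 0.45 [0.495 0.032 0.011] [231. 215.] [361. 336.]
tube_mouth 0.73 [0.56  0.168 0.137] [178. 188.] [278. 293.]
gauge_tube 0.66 [0.509 0.227 0.09 ] [159. 207.] [248. 324.]
gearbox 0.92 [0.487 0.252 0.   ] [157. 216.] [246. 338.]
cradle 0.58 [ 0.533 -0.114 -0.002] [281. 204.] [439. 318.]
glue 0.73 [0.692 0.331 0.   ] [135. 148.] [211. 231.]
tape 0.57 [ 0.794 -0.163 -0.003] [299. 119.] [467. 186.]
offcut 0.73 [0.789 0.013 0.002] [241. 119.] [376. 185.]
```

View pics/scene0.png

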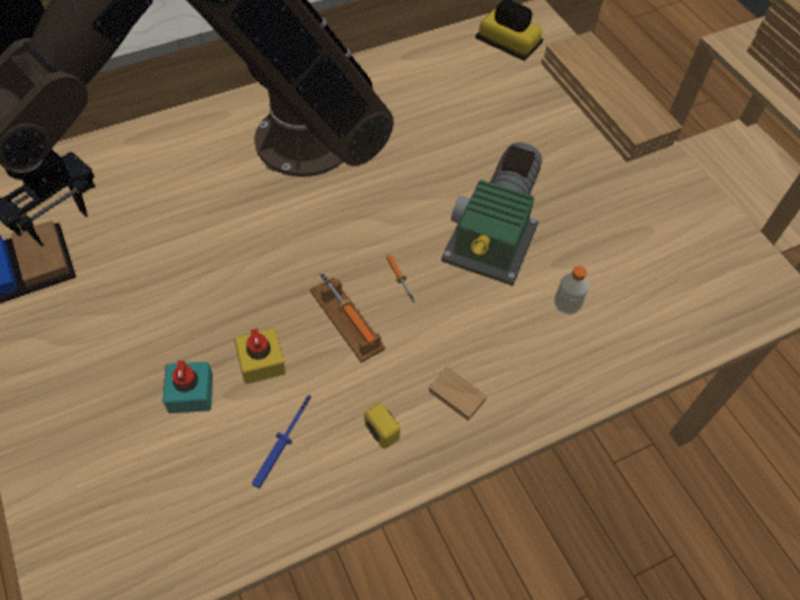

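View pics/top0.png

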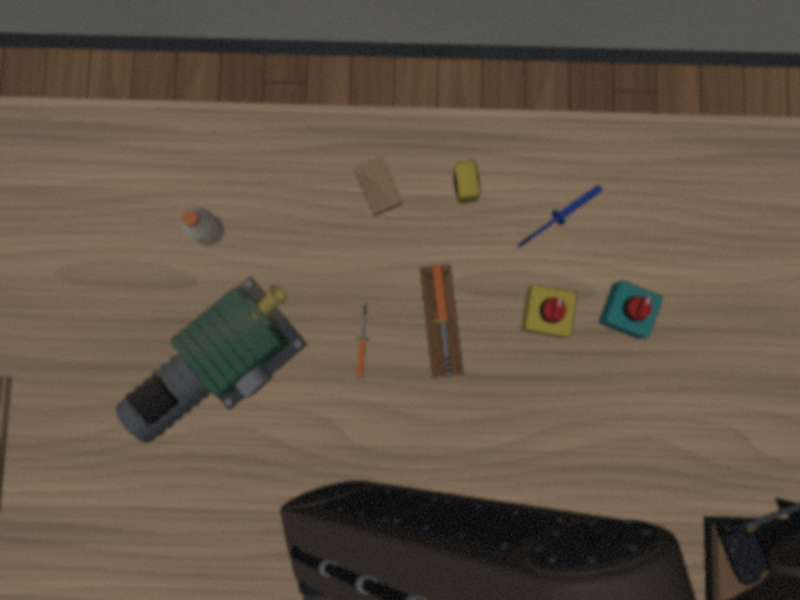

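```bash
python3 - <<'E'
import pickle,cv2,numpy as np
a=pickle.load(open("top0.pkl","rb"))["img"][:,:,::-1];b=pickle.load(open("scene0.pkl","rb"))["img"][:,:,::-1]
c1=cv2.resize(a[110:260,260:440],(800,600),interpolation=cv2.INTER_CUBIC)
c2=cv2.resize(b[150:300,90:270],(800,600),interpolation=cv2.INTER_CUBIC)
cv2.imwrite("pics/c1.png",c1);cv2.imwrite("pics/c2.png",c2)
E
```

```text
(no output)
```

View pics/c1.png

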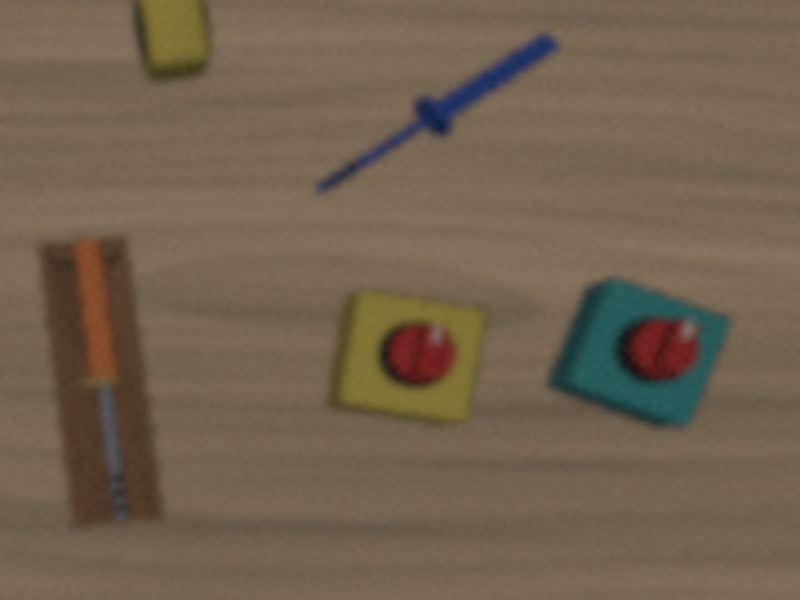

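View pics/c2.png

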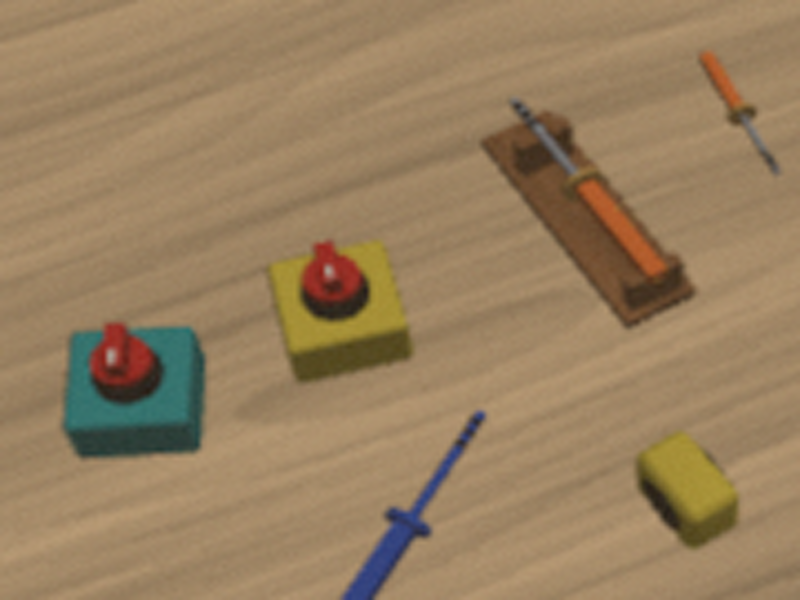

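Candidates (800x600 top view):
- **Rods:** blue at (560,215), small orange at (361,340) and orange in the cradle at (440,310). Ruling out the blue one, the larger of the rest is the one in the cradle.
- **Stops:** yellow box at (548,310) and turquoise at (630,308). I'll use the yellow one.

The crops confirm both choices. Next I'll measure the bar's yaw.

```bash
cat > h.py <<'E'
import pickle,cv2,numpy as np
def ray(p,u,v,z):
    R,t=p["R"],p["t"];C=-R.T@t
    d=R.T@np.linalg.inv(p["intrinsics"])@np.array([u,v,1.]);return C+d*(z-C[2])/d[2]
def proj(p,X):
    c=p["R"]@np.asarray(X,float)+p["t"];q=p["intrinsics"]@c;return q[:2]/q[2]
def crop(img,u,v,r,name,w=600,pts=()):
    u0,v0=int(u-r),int(v-r);c=img[v0:v0+2*r,u0:u0+2*r,::-1];k=w/(2*r)
    c=cv2.resize(c,(w,w),interpolation=cv2.INTER_CUBIC)
    for a in pts: cv2.circle(c,(int((a[0]-u0+.5)*k),int((a[1]-v0+.5)*k)),3,(255,255,0),1)
    return c
E
python3 - <<'E'
from h import *
P=[pickle.load(open(n+"0.pkl","rb")) for n in("top","scene")]
B=np.array([.551,-.3155,.0])
out=[]
for p in P:
    u,v=proj(p,B+[0,0,.095]);print(u,v,int(u-20),int(v-20))
    out.append(crop(p["img"],u,v,20,"",400))
cv2.imwrite("pics/bar.png",np.hstack(out))
# orange handle axis in top / scene
for p in P:
    hsv=cv2.cvtColor(p["img"],cv2.COLOR_RGB2HSV);m=cv2.inRange(hsv,(3,150,110),(14,255,255))
    c=proj(p,[.577,-.111,.05]);n,l,s,ce=cv2.connectedComponentsWithStats(m)
    for i in range(1,n):
        if s[i,4]>40 and np.hypot(*(ce[i]-c))<30:
            ys,xs=np.where(l==i);W=np.array([ray(p,x,y,.054)[:2] for x,y in zip(xs,ys)])
            mu=W.mean(0);w,V=np.linalg.eigh(np.cov(W.T));d=V[:,1]*np.sign(V[0,1]);print("handle",s[i,4],mu,np.degrees(np.arctan2(d[1],d[0])),2*np.sqrt(3*w))
E
```

```text
355.885857331753 197.24253946255914 335 177
163.14501936140883 217.45235249772412 143 197
handle 171 [ 0.57769758 -0.11078372] 8.06033879228932 [0.01479231 0.09544029]
handle 160 [ 0.57677795 -0.10648456] 7.781064860931362 [0.0187535  0.10068522]
```

View pics/bar.png

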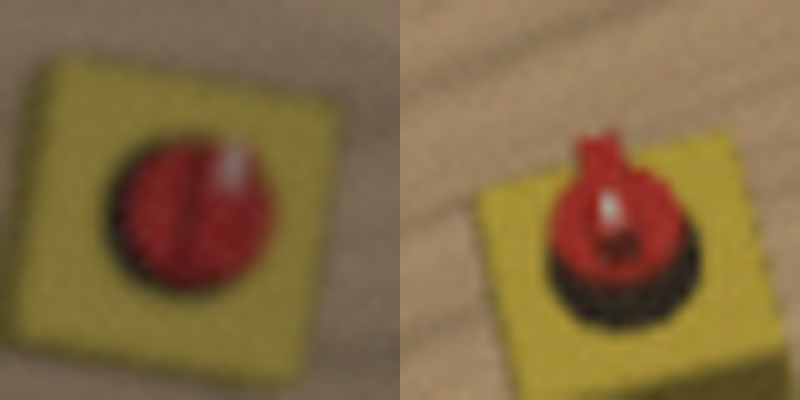

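```bash
python3 - <<'E'
from h import *
P=[pickle.load(open(n+"0.pkl","rb")) for n in("top","scene")]
B=np.array([.551,-.3155,.0])
print(ray(P[0],358.2,193.5,.106),ray(P[1],164,218,.104),ray(P[0],354.7,198.3,.084))
rows=[]
for p in P:
  r=[]
  for yaw in(-5,-15,-25):
    y=np.radians(yaw);c,s=np.cos(y),np.sin(y)
    u,v=proj(p,B+[0,0,.095]);u0,v0=int(u-20),int(v-20);k=390/40
    im=cv2.resize(p["img"][v0:v0+40,u0:u0+40,::-1],(260,260),interpolation=cv2.INTER_CUBIC);k=6.5
    def L(pts,col):
        q=np.array([(proj(p,X)-[u0-.5,v0-.5])*k for X in pts]);cv2.polylines(im,[q.astype(int)],True,col,1)
    for z in(.084,.106):
        L([B+[c*a-s*b,s*a+c*b,z] for a,b in((.018,.007),(.018,-.007),(-.018,-.007),(-.018,.007))],(255,255,0) if z>.1 else (0,255,0))
    L([B+[.021*np.cos(t),.021*np.sin(t),.084] for t in np.linspace(0,6.2,30)],(255,255,255))
    r.append(im)
  rows.append(np.hstack(r))
cv2.imwrite("pics/fit.png",np.vstack(rows))
# box yaw via top mask
for p in P:
    hsv=cv2.cvtColor(p["img"],cv2.COLOR_RGB2HSV);m=cv2.inRange(hsv,(22,120,60),(34,255,255))
    c=proj(p,B+[0,0,.055]);n,l,s,ce=cv2.connectedComponentsWithStats(m)
    i=[i for i in range(1,n) if s[i,4]>200 and np.hypot(*(ce[i]-c))<20]
    for i in i:
        ys,xs=np.where(l==i);W=np.array([ray(p,x,y,.055)[:2] for x,y in zip(xs,ys)]).astype(np.float32);print(cv2.minAreaRect(W))
E
```

```text
[ 0.56050796 -0.31923367  0.106     ] [ 0.55927108 -0.3146217   0.104     ] [ 0.54887034 -0.31476886  0.084     ]
((0.5493724942207336, -0.3114933669567108), (0.08886031806468964, 0.08485784381628036), 81.10677337646484)
((0.5624822974205017, -0.315595805644989), (0.08306915313005447, 0.10767117887735367), 81.11709594726562)
```

View pics/fit.png

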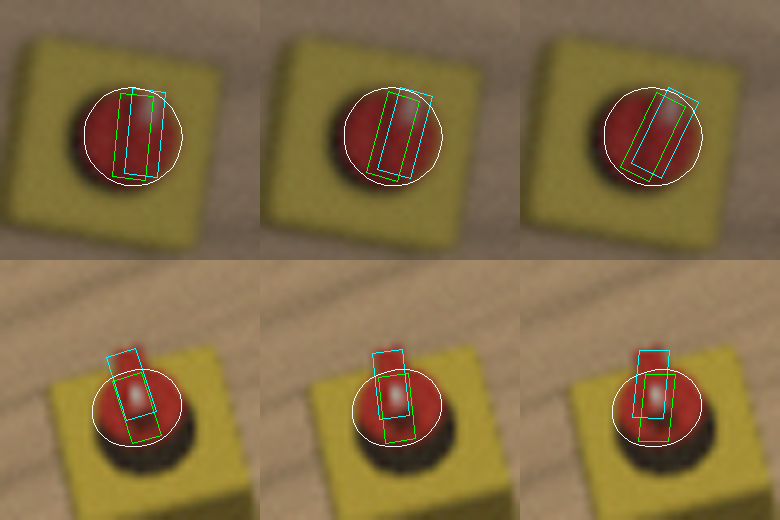

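carry_out(deltas=[[[0,0.67,0.55,-0.08,0,0,8.5],[0,0.67,0.55,-0.08,0,0,8.5],[0,0.67,0.55,-0.08,0,0,8.5],[0,0.67,0.55,-0.08,0,0,8.5],[0,0.67,0.55,-0.08,0,0,8.5],[0,0.67,0.55,-0.08,0,0,8.5],[0,0.67,0.55,-0.08,0,0,8.5],[0,0.67,0.55,-0.08,0,0,8.5],[0,0.67,0.55,-0.08,0,0,8.5],[0,0.67,0.55,-0.08,0,0,8.5],[0,0.67,0.55,-0.08,0,0,8.5],[0,0.67,0.55,-0.08,0,0,8.5]]], newtons=15)

```text
clock: 2.5
ee_pos: [0.5586, -0.3094, 0.1926]
ee_rot: [[-0.568, 0.823, 0.003], [0.823, 0.568, -0.0], [-0.002, 0.003, -1.0]]
contact_force: [0.0, -0.6, 0.1]
finger_gap: 0.0045
```

```bash
cat > st.py <<'E'
from plant import state
import numpy as np
s=state();R=s["ee_rot"];np.set_printoptions(suppress=True,precision=4)
print(round(s["clock"],2),s["ee_pos"],"xyaw",np.degrees(np.arctan2(R[1,0],R[0,0])).round(2),"z",R[:,2],"F",s["contact_force"].round(2),"M",s["moment"].round(3),"gap",round(s["finger_gap"],4),"q",s["joint_positions"].round(2))
E
python3 st.py
```

```text
2.5 [ 0.5586 -0.3094  0.1926] xyaw 124.64 z [ 0.0033 -0.0003 -1.    ] F [ 0.02 -0.64  0.06] M [-0.    -0.129  0.062] gap 0.0045 q [-0.61  0.55  1.57  0.    1.02 -1.22]
```

carry_out(deltas=[[[0,-0.043,-0.028,-0.32,0,0,7.7],[0,-0.043,-0.028,-0.32,0,0,7.7],[0,-0.043,-0.028,-0.32,0,0,7.7],[0,-0.043,-0.028,-0.32,0,0,7.7],[0,-0.043,-0.028,-0.32,0,0,7.7],[0,0,0,0,0,0,0]]])

```text
clock: 3.1
ee_pos: [0.5539, -0.3106, 0.126]
ee_rot: [[-0.968, 0.253, 0.004], [0.253, 0.968, 0.004], [-0.003, 0.005, -1.0]]
contact_force: [0.3, 0.1, 0.3]
finger_gap: 0.0005
```

```bash
python3 st.py; python3 - <<'E'
from h import *
from plant import *
o=[]
for n in("top","scene"):
    p=snapshot(n);u,v=proj(p,[.55,-.315,.1]);o.append(crop(p["img"],u,v,32,"",400))
cv2.imwrite("pics/pre.png",np.hstack(o))
E
```

```text
3.1 [ 0.5539 -0.3106  0.126 ] xyaw 165.36 z [ 0.0041  0.0036 -1.    ] F [0.26 0.11 0.26] M [ 0.061 -0.106  0.028] gap 0.0005 q [-0.62  0.62  1.64  0.01  0.88 -1.94]
```

View pics/pre.png

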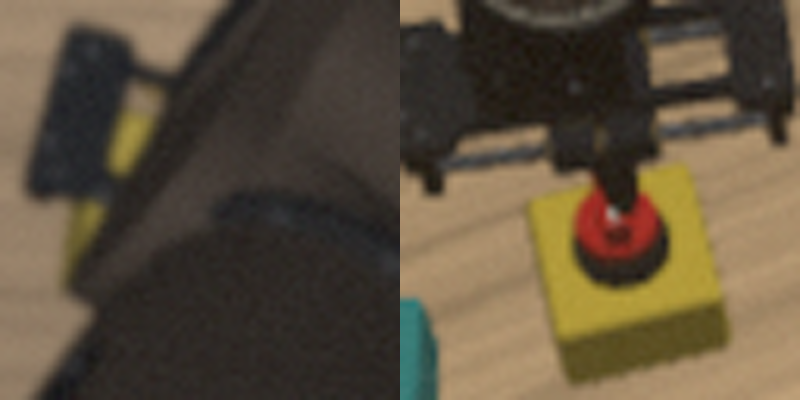

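carry_out(deltas=[[[0,-0.1,-0.1,0,0,0,0],[0,0,0,-0.08,0,0,0],[0,0,0,-0.08,0,0,0],[0,0,0,-0.08,0,0,0]]])

```text
clock: 3.6
ee_pos: [0.5512, -0.3158, 0.1203]
ee_rot: [[-0.964, 0.266, 0.01], [0.266, 0.964, -0.0], [-0.009, 0.002, -1.0]]
contact_force: [-0.3, 1.9, 2.1]
finger_gap: 0.0002
```

```bash
python3 st.py
```

```text
3.6 [ 0.5512 -0.3158  0.1203] xyaw 164.56 z [ 0.0096 -0.0002 -1.    ] F [-0.34  1.86  2.06] M [ 0.262 -0.027 -0.025] gap 0.0002 q [-0.63  0.62  1.65  0.01  0.86 -1.93]
```

carry_out(deltas=[[[0,0,0,-0.08,0,0,0],[0,0,0,-0.08,0,0,0],[0,0,0,-0.1,0,0,0],[0,0,0,-0.1,0,0,0]]])

```text
clock: 4.0
ee_pos: [0.552, -0.3162, 0.1143]
ee_rot: [[-0.964, 0.267, 0.014], [0.267, 0.964, -0.004], [-0.015, -0.0, -1.0]]
contact_force: [-15.3, 9.3, 49.1]
finger_gap: 0.0005
```

```bash
python3 st.py
```

```text
4.0 [ 0.552  -0.3162  0.1143] xyaw 164.54 z [ 0.0142 -0.004  -0.9999] F [-15.27   9.32  49.06] M [1.958 3.056 0.014] gap 0.0005 q [-0.63  0.63  1.65  0.01  0.84 -1.93]
```

carry_out(deltas=[[[0,0,0,0.2,0,0,0],[0,0,0,0.4,0,0,0],[60,0,0,0.2,0,0,0],[60,0,0,0,0,0,-1],[60,0,0,0,0,0,0],[60,0,0,0,0,0,0],[60,0,0,0,0,0,0],[60,0,0,0,0,0,0],[60,0,0,0,0,0,0]]])

```text
clock: 4.9
ee_pos: [0.5516, -0.3157, 0.1457]
ee_rot: [[-0.958, 0.285, 0.013], [0.285, 0.958, -0.004], [-0.014, 0.0, -1.0]]
contact_force: [1.2, -0.3, 0.2]
finger_gap: 0.0508
```

```bash
python3 st.py; python3 - <<'E'
from h import *
from plant import *
o=[]
for n in("top","scene"):
    p=snapshot(n);u,v=proj(p,[.55,-.315,.1]);o.append(crop(p["img"],u,v,32,"",400))
cv2.imwrite("pics/pre2.png",np.hstack(o))
E
```

```text
4.9 [ 0.5516 -0.3157  0.1457] xyaw 163.43 z [ 0.0132 -0.0039 -0.9999] F [ 1.16 -0.26  0.21] M [ 0.051 -0.124 -0.012] gap 0.0508 q [-0.63  0.59  1.63  0.01  0.91 -1.91]
```

View pics/pre2.png

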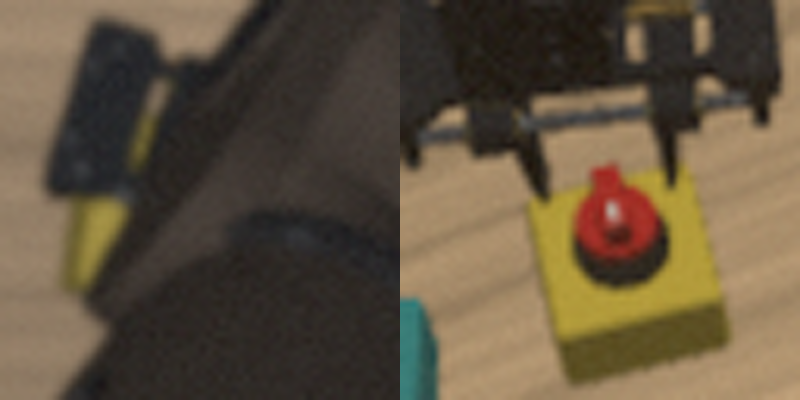

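The button has sprung back up and the fingers straddle the bar. Descending to grip it.

carry_out(deltas=[[[55,-0.02,0,-0.33,0,0,0],[55,0,0,-0.33,0,0,0],[55,0,0,-0.3,0,0,0],[0,0,0,0,0,0,0],[0,0,0,0,0,0,0],[0,0,0,0,0,0,0],[0,0,0,0,0,0,0],[0,0,0,0,0,0,0],[0,0,0,0,0,0,0]]], newtons=20)

```text
clock: 5.9
ee_pos: [0.5498, -0.3164, 0.1034]
ee_rot: [[-0.959, 0.285, 0.011], [0.284, 0.959, -0.005], [-0.012, -0.001, -1.0]]
contact_force: [-8.2, -6.9, -2.5]
finger_gap: 0.0141
```

```bash
python3 st.py
```

```text
5.9 [ 0.5498 -0.3164  0.1034] xyaw 163.47 z [ 0.0111 -0.0047 -0.9999] F [-8.19 -6.95 -2.49] M [-1.059  1.246 -0.026] gap 0.0141 q [-0.63  0.64  1.66  0.    0.82 -1.91]
```

carry_out(deltas=[[[0,-0.015,-0.015,0,0,0,-8],[0,0,0,0,0,0,-8],[0,0,0,0,0,0,-8],[0,0,0,0,0,0,-8],[0,0,0,0,0,0,-8]]])

```text
clock: 6.4
ee_pos: [0.549, -0.3173, 0.1034]
ee_rot: [[-0.531, 0.847, 0.006], [0.847, 0.531, -0.012], [-0.013, -0.001, -1.0]]
contact_force: [-0.8, -1.4, -1.9]
finger_gap: 0.014
```

```bash
python3 st.py
```

```text
6.4 [ 0.549  -0.3173  0.1034] xyaw 122.09 z [ 0.0057 -0.0118 -0.9999] F [-0.79 -1.4  -1.86] M [-0.176 -0.062  0.011] gap 0.014 q [-0.63  0.64  1.66 -0.01  0.82 -1.18]
```

carry_out(deltas=[[[0,0,0,0,0,0,-6],[0,0,0,0,0,0,-6],[0,0,0,0,0,0,-5]]])

```text
clock: 6.7
ee_pos: [0.5487, -0.3174, 0.1034]
ee_rot: [[-0.246, 0.969, 0.001], [0.969, 0.246, -0.013], [-0.013, -0.002, -1.0]]
contact_force: [-0.8, -0.9, -2.4]
finger_gap: 0.0135
```

```bash
python3 st.py
```

```text
6.7 [ 0.5487 -0.3174  0.1034] xyaw 104.27 z [ 0.0015 -0.0134 -0.9999] F [-0.82 -0.92 -2.37] M [-0.122 -0.085  0.051] gap 0.0135 q [-0.62  0.64  1.66 -0.01  0.83 -0.86]
```

carry_out(deltas=[[[0,0,0,0,0,0,-4],[0,0,0,0,0,0,-4]]])

```text
clock: 6.9
ee_pos: [0.5486, -0.3175, 0.1035]
ee_rot: [[-0.104, 0.995, -0.001], [0.995, 0.104, -0.014], [-0.014, -0.002, -1.0]]
contact_force: [-0.3, 2.7, -1.8]
finger_gap: 0.0147
```

```bash
python3 st.py
```

```text
6.9 [ 0.5486 -0.3175  0.1035] xyaw 95.96 z [-0.0008 -0.0138 -0.9999] F [-0.34  2.68 -1.84] M [ 0.376 -0.073  0.595] gap 0.0147 q [-0.62  0.64  1.66 -0.02  0.83 -0.72]
```

The moment about z jumped from 0.05 to 0.6 N m, so the knob is at its end stop. Releasing.

carry_out(deltas=[[[0,0,0,0,0,0,-1],[0,0,0,0,0,0,0],[60,0,0,0,0,0,0],[60,0,0,0,0,0,0],[60,0,0,0,0,0,0],[60,0,0,0,0,0,0],[60,0,0,0.5,0,0,0],[60,0,0,1,0,0,0],[60,0,0,1,0,0,0]]])

```text
clock: 7.8
ee_pos: [0.5467, -0.3163, 0.2016]
ee_rot: [[-0.089, 0.996, -0.008], [0.996, 0.089, -0.008], [-0.008, -0.009, -1.0]]
contact_force: [0.5, -0.2, 0.6]
finger_gap: 0.0592
```

```bash
python3 st.py
```

```text
7.8 [ 0.5467 -0.3163  0.2016] xyaw 95.13 z [-0.0082 -0.0083 -0.9999] F [ 0.46 -0.25  0.64] M [ 0.058 -0.112  0.025] gap 0.0592 q [-0.62  0.53  1.57 -0.01  1.04 -0.71]
```

carry_out(deltas=[[[50,0.069,0.469,0,0,0,8.45],[50,0.069,0.469,0,0,0,8.45],[50,0.069,0.469,0,0,0,8.45],[50,0.069,0.469,0,0,0,8.45],[50,0.069,0.469,0,0,0,8.45],[50,0.069,0.469,0,0,0,8.45],[50,0.069,0.469,0,0,0,8.45],[50,0.069,0.469,0,0,0,8.45],[50,0.069,0.469,0,0,0,8.45],[50,0.069,0.469,0,0,0,8.45],[50,0.069,0.469,0,0,0,8.45],[50,0,0,0,0,0,0]]])

```text
clock: 9.0
ee_pos: [0.5791, -0.1041, 0.2103]
ee_rot: [[-0.985, -0.173, 0.019], [-0.173, 0.985, 0.002], [-0.019, -0.001, -1.0]]
contact_force: [-0.5, -0.3, -0.6]
finger_gap: 0.05
```

```bash
python3 st.py; cat > look.py <<'E'
from h import *
from plant import *
import sys
x,y,z,r=map(float,sys.argv[2:6])
o=[]
for n in("top","scene"):
    p=snapshot(n);u,v=proj(p,[x,y,z]);print(n,int(u-r),int(v-r));o.append(crop(p["img"],u,v,int(r),"",400));pickle.dump(p,open(n+"L.pkl","wb"))
cv2.imwrite("pics/%s.png"%sys.argv[1],np.hstack(o))
E
python3 look.py k1 .56 -.22 .08 60
```

```text
9.0 [ 0.5791 -0.1041  0.2103] xyaw -170.01 z [ 0.0191  0.0022 -0.9998] F [-0.54 -0.31 -0.64] M [ 0.093 -0.107  0.012] gap 0.05 q [-0.29  0.45  1.69  0.01  0.98 -2.04]
top 260 133
scene 133 150
```

View pics/k1.png

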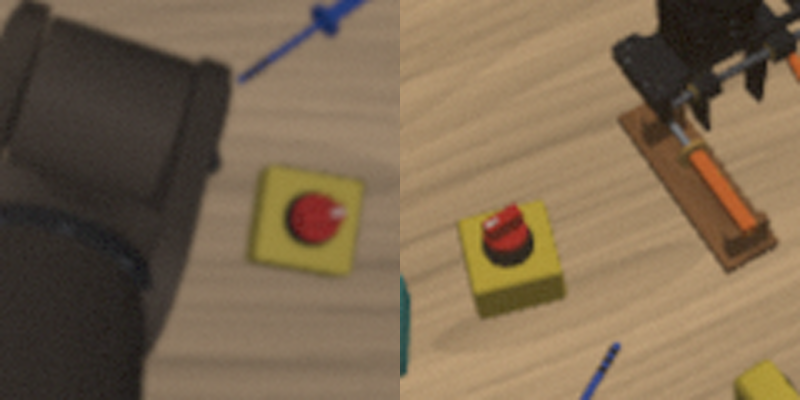

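```bash
python3 - <<'E'
from h import *
P=[pickle.load(open(n+"L.pkl","rb")) for n in("top","scene")]
B=np.array([.549,-.3165,.0]);rows=[]
for p in P:
  r=[]
  for yaw in(-60,-70,-80):
    y=np.radians(yaw);c,s=np.cos(y),np.sin(y)
    u,v=proj(p,B+[0,0,.095]);u0,v0=int(u-20),int(v-20);k=6.5
    im=cv2.resize(p["img"][v0:v0+40,u0:u0+40,::-1],(260,260),interpolation=cv2.INTER_CUBIC)
    for z in(.084,.106):
        q=np.array([(proj(p,B+[c*a-s*b,s*a+c*b,z])-[u0-.5,v0-.5])*k for a,b in((.018,.007),(.018,-.007),(-.018,-.007),(-.018,.007))]);cv2.polylines(im,[q.astype(int)],True,(255,255,0) if z>.1 else (0,255,0),1)
    r.append(im)
  rows.append(np.hstack(r))
cv2.imwrite("pics/fit2.png",np.vstack(rows))
E
```

```text
(no output)
```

View pics/fit2.png

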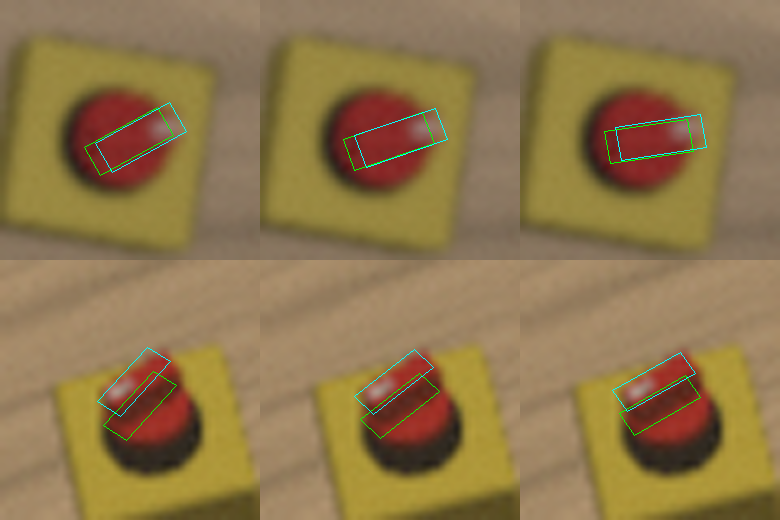

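Both views fit a bar yaw of about −78°, which is the box yaw minus 1.2 rad, so the reset is confirmed. Now the rod.

carry_out(deltas=[[[50,-0.05,-0.15,-0.6,0,1.1,-2],[50,0,0,-0.7,0,0,0],[50,0,0,-0.7,0,0,0],[50,0,0,-0.6,0,0,0],[50,0,0,-0.5,0,0,0],[50,0,0,0,0,0,0]]])

```text
clock: 9.7
ee_pos: [0.5768, -0.1181, 0.0834]
ee_rot: [[-0.994, -0.106, 0.003], [-0.106, 0.994, -0.001], [-0.003, -0.001, -1.0]]
contact_force: [0.1, 0.7, -0.4]
finger_gap: 0.0498
```

```bash
python3 st.py; python3 look.py k2 .577 -.11 .05 40
```

```text
9.7 [ 0.5768 -0.1181  0.0834] xyaw -173.94 z [ 0.0035 -0.0009 -1.    ] F [ 0.1   0.74 -0.36] M [ 0.064 -0.107  0.016] gap 0.0498 q [-0.31  0.62  1.79  0.    0.73 -1.99]
top 240 147
scene 188 167
```

View pics/k2.png

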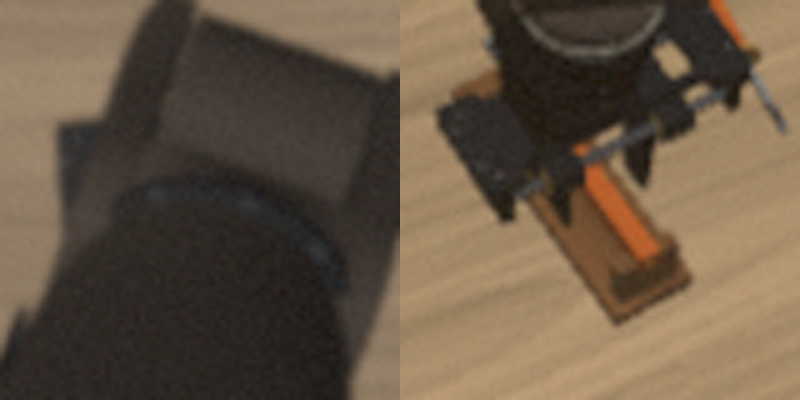

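carry_out(deltas=[[[50,0,0.2,0,0,0,1.8],[50,0,0,0,0,0,0]]])

```text
clock: 10.0
ee_pos: [0.5788, -0.1105, 0.0881]
ee_rot: [[-0.99, -0.138, 0.01], [-0.138, 0.99, -0.003], [-0.009, -0.004, -1.0]]
contact_force: [-0.1, 0.2, -0.5]
finger_gap: 0.0499
```

```bash
python3 st.py
```

```text
10.0 [ 0.5788 -0.1105  0.0881] xyaw -172.04 z [ 0.0099 -0.0027 -0.9999] F [-0.13  0.18 -0.54] M [ 0.083 -0.139 -0.047] gap 0.0499 q [-0.3   0.61  1.79  0.    0.73 -2.01]
```

carry_out(deltas=[[[50,-0.02,0,-0.35,0,0.5,0],[50,0,0,-0.35,0,0,0],[50,0,0,-0.3,0,0,0],[50,0,0,0,0,0,0]]])

```text
clock: 10.4
ee_pos: [0.5784, -0.1102, 0.0462]
ee_rot: [[-0.99, -0.139, 0.003], [-0.139, 0.99, -0.004], [-0.003, -0.004, -1.0]]
contact_force: [0.1, -0.1, -0.1]
finger_gap: 0.0501
```

```bash
python3 st.py;python3 look.py k3 .577 -.11 .05 40
```

```text
10.4 [ 0.5784 -0.1102  0.0462] xyaw -172.02 z [ 0.0032 -0.0036 -1.    ] F [ 0.06 -0.08 -0.07] M [ 0.135 -0.098 -0.017] gap 0.0501 q [-0.3   0.68  1.81 -0.    0.65 -2.01]
top 240 147
scene 188 167
```

View pics/k3.png

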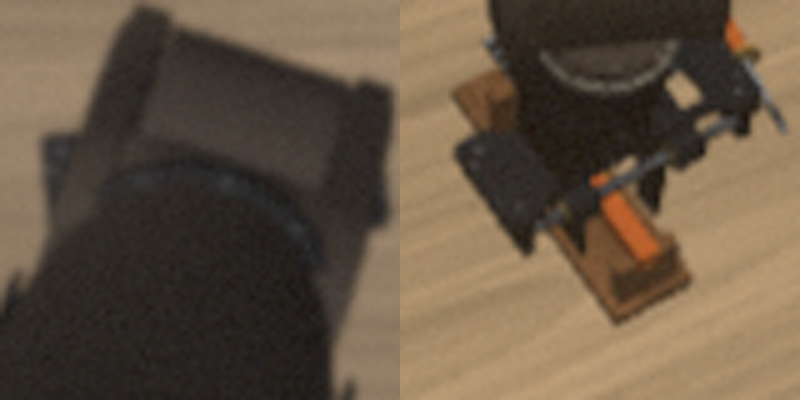

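carry_out(deltas=[[[0,0,0,0,0,0,0],[0,0,0,0,0,0,0],[0,0,0,0,0,0,0],[0,0,0,0,0,0,0],[0,0,0,0,0,0,0],[0,0,0,0,0,0,0]]], newtons=30)

```text
clock: 11.1
ee_pos: [0.5796, -0.1107, 0.0489]
ee_rot: [[-0.99, -0.139, 0.007], [-0.139, 0.99, -0.005], [-0.006, -0.006, -1.0]]
contact_force: [-0.0, 0.4, -1.1]
finger_gap: 0.0161
```

```bash
python3 st.py
```

```text
11.1 [ 0.5796 -0.1107  0.0489] xyaw -172.03 z [ 0.0069 -0.0047 -1.    ] F [-0.04  0.36 -1.09] M [ 0.064 -0.14   0.035] gap 0.0161 q [-0.3   0.67  1.81 -0.    0.65 -2.01]
```

carry_out(deltas=[[[0,0,0,0.3,0,0,0],[0,0,0,0.6,0,0,0],[0,0,0,1,0,0,0],[0,0,0,1,0,0,0],[0,0,0,1,0,0,0],[0,0,0,1,0,0,0],[0,0,0,0,0,0,0]]])

```text
clock: 11.8
ee_pos: [0.5772, -0.1099, 0.2564]
ee_rot: [[-0.99, -0.139, 0.006], [-0.139, 0.99, -0.004], [-0.005, -0.005, -1.0]]
contact_force: [0.3, 0.2, -1.6]
finger_gap: 0.016
```

```bash
python3 st.py; python3 - <<'E'
from h import *
from scipy.spatial.transform import Rotation as Ro
P=[pickle.load(open(n+"0.pkl","rb")) for n in("top","scene")]
for p,zz in zip(P,(.115,.115)):
    hsv=cv2.cvtColor(p["img"],cv2.COLOR_RGB2HSV);m=cv2.inRange(hsv,(40,90,20),(85,255,255))
    c=proj(p,[.487,.252,.1]);n,l,s,ce=cv2.connectedComponentsWithStats(m)
    for i in range(1,n):
        if s[i,4]>300 and np.hypot(*(ce[i]-c))<60:
            ys,xs=np.where(l==i);W=np.array([ray(p,x,y,zz)[:2] for x,y in zip(xs,ys)]).astype(np.float32);print(s[i,4],cv2.minAreaRect(W))
o=[]
for p in P:
  for k in(0,1):
    M=np.array([.559,.170,.135]);y=np.radians(-48.5);d=np.array([np.cos(y)*.866,np.sin(y)*.866,.5])
    e1=np.array([-np.sin(y),np.cos(y),0]);e2=np.cross(d,e1)
    u,v=proj(p,M);u0,v0=int(u-20),int(v-20)
    im=cv2.resize(p["img"][v0:v0+40,u0:u0+40,::-1],(300,300),interpolation=cv2.INTER_CUBIC)
    if k:
      for r,a in((.018,0),(.013,0),(.018,-.04)):
        q=np.array([(proj(p,M+d*a+r*(e1*np.cos(t)+e2*np.sin(t)))-[u0-.5,v0-.5])*7.5 for t in np.linspace(0,6.28,40)]);cv2.polylines(im,[q.astype(int)],True,(255,0,255),1)
    o.append(im)
cv2.imwrite("pics/mouth.png",np.vstack([np.hstack(o[:2]),np.hstack(o[2:])]))
E
```

```text
11.8 [ 0.5772 -0.1099  0.2564] xyaw -172.04 z [ 0.0057 -0.0042 -1.    ] F [ 0.27  0.22 -1.65] M [ 0.112 -0.185 -0.033] gap 0.016 q [-0.3   0.41  1.63 -0.    1.1  -2.01]
432 ((0.4392888844013214, 0.22352305054664612), (0.054852552711963654, 0.1568024605512619), 29.576847076416016)
```

View pics/mouth.png

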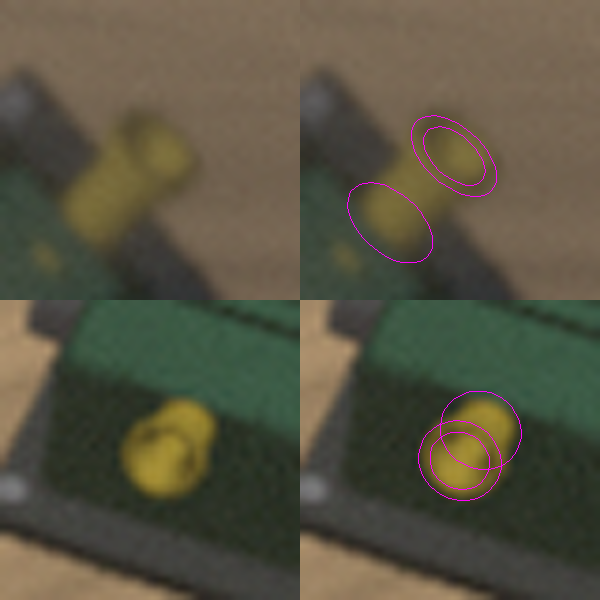

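carry_out(deltas=[[[0,0.15,0.29,0,0,0,-4],[0,0.3,0.58,0,0,0,-8],[0,0.3,0.58,0,0,0,-8],[0,0.3,0.58,0,0,0,-8],[0,0.3,0.58,0,0,0,-8],[0,0.3,0.58,0,0,0,-8],[0,0.3,0.58,0,0,0,-8],[0,0.15,0.29,0,0,0,-4],[0,0,0,0,0,0,0]]])

```text
clock: 12.7
ee_pos: [0.6604, 0.0589, 0.2582]
ee_rot: [[-0.637, 0.771, -0.004], [0.771, 0.637, -0.009], [-0.005, -0.009, -1.0]]
contact_force: [-0.7, -0.5, -2.2]
finger_gap: 0.0161
```

```bash
python3 st.py; python3 look.py k4 .60 .1 .2 75
```

```text
12.7 [0.6604 0.0589 0.2582] xyaw 129.57 z [-0.0036 -0.0091 -1.    ] F [-0.69 -0.46 -2.23] M [-0.022 -0.155 -0.012] gap 0.0161 q [-0.01  0.53  1.42 -0.01  1.2  -0.69]
top 125 95
scene 219 87
```

View pics/k4.png

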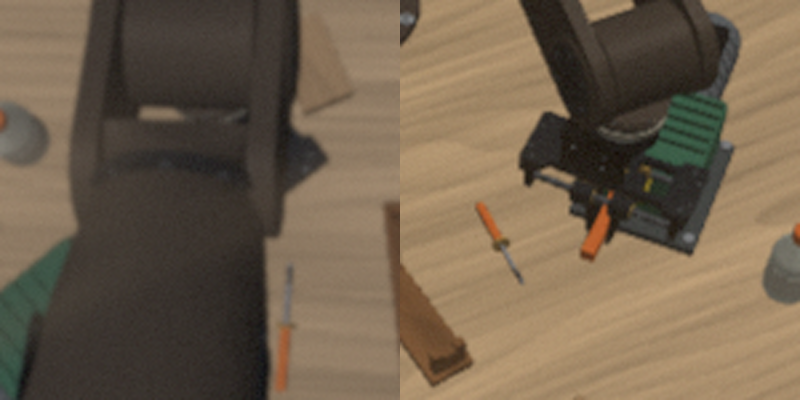

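```bash
cat > tgt.py <<'E'
import sys,numpy as np
from plant import state
from scipy.spatial.transform import Rotation as Ro
np.set_printoptions(suppress=True,precision=3)
# args: s (handle dist from mouth along axis), mouth x y z, yaw, pitch ; tcp offset along rod o
s=float(sys.argv[1]);M=np.array([float(a) for a in sys.argv[2:5]]);y=np.radians(float(sys.argv[5]));b=np.radians(float(sys.argv[6])) if len(sys.argv)>6 else np.radians(30)
d=np.array([np.cos(y)*np.cos(b),np.sin(y)*np.cos(b),np.sin(b)])
ty=np.array([-np.sin(y),np.cos(y),0]);tx=-d;tz=np.cross(tx,ty)
R=np.c_[tx,ty,tz]
st=state();Rc=st["ee_rot"]
P=M+d*(s+.001)+tz*.001
rv=Ro.from_matrix(R@Rc.T).as_rotvec(degrees=True)
e=P-st["ee_pos"]
print("target",P,"shift units",e/.04,"rotvec",rv,"rows>=",np.linalg.norm(rv)/8.5)
print("along d mm",1000*e@d,"lateral: ty",1000*e@ty,"tz",1000*e@tz, "s now",s-e@d, "F along d,ty,tz",st["contact_force"]@R, "clock",st["clock"])
E
python3 tgt.py .181 .559 .170 .135 -48.5
```

```text
target [0.664 0.052 0.225] shift units [ 0.097 -0.146 -0.83 ] rotvec [-22.245 -19.715   1.9  ] rows>= 3.5040639757637906
along d mm -10.597285381197931 lateral: ty -0.9586271518396682 tz 32.20503169894621 s now 0.1915972853811979 F along d,ty,tz [1.457 0.442 1.664] clock 12.8
```

carry_out(deltas=[[[0,0.02,-0.02,0,-5.5,-4.9,0.5],[0,0.02,-0.04,-0.1,-5.5,-4.9,0.5],[0,0.02,-0.04,-0.1,-5.5,-4.9,0.5],[0,0.02,-0.04,-0.1,-5.5,-4.9,0.5],[0,0,0,0,0,0,0],[0,0,0,0,0,0,0]]])

```text
clock: 13.4
ee_pos: [0.6611, 0.0454, 0.2472]
ee_rot: [[-0.58, 0.741, 0.339], [0.637, 0.672, -0.378], [-0.508, -0.004, -0.862]]
contact_force: [0.3, -0.3, -0.5]
finger_gap: 0.0157
```

```bash
python3 st.py; python3 tgt.py .181 .559 .170 .135 -48.5; python3 look.py k5 .60 .12 .18 50
```

```text
13.4 [0.6611 0.0454 0.2472] xyaw 132.31 z [ 0.3386 -0.3782 -0.8616] F [ 0.34 -0.3  -0.49] M [ 0.335  0.144 -0.005] gap 0.0157 q [ 0.13  0.46  1.67 -0.63  0.8  -0.21]
target [0.664 0.052 0.225] shift units [ 0.066  0.155 -0.551] rotvec [ 0.514  0.184 -0.688] rows>= 0.10328901213144968
along d mm -13.535800718648908 lateral: ty 6.091424496508676 tz 17.657506800584898 s now 0.1945358007186489 F along d,ty,tz [-0.141  0.057  0.646] clock 13.4
top 143 121
scene 249 114
```

View pics/k5.png

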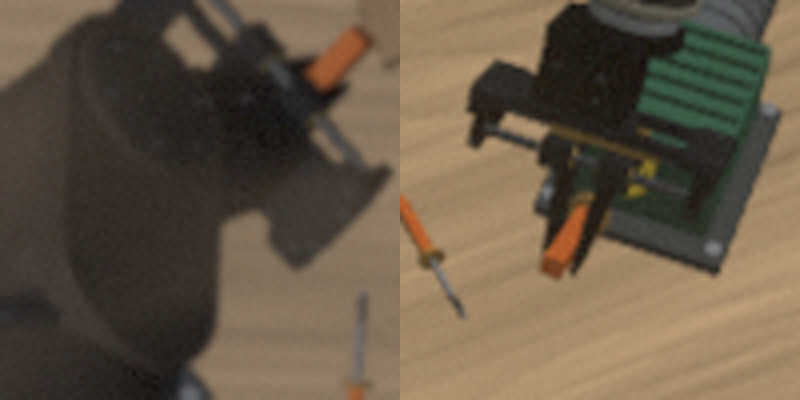

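carry_out(deltas=[[[0,0.03,0.08,-0.27,0.2,0.1,-0.3],[0,0.03,0.07,-0.27,0.2,0.1,-0.3],[0,0,0,0,0,0,0],[0,0,0,0,0,0,0]]])

```text
clock: 13.9
ee_pos: [0.6652, 0.0495, 0.2239]
ee_rot: [[-0.572, 0.752, 0.328], [0.652, 0.659, -0.374], [-0.498, -0.0, -0.867]]
contact_force: [0.1, -0.3, -1.7]
finger_gap: 0.0157
```

```bash
python3 tgt.py .181 .559 .170 .135 -48.5; python3 look.py k6 .58 .145 .15 25; python3 - <<'E'
from plant import *
import pickle,numpy as np
for n in("scene","top"):
    p=snapshot(n)
    for k in("rod_tip","rod_collar","rod_handle","tube_mouth"):
        for d in mark_of(k,p)[:3]:print(n,k,round(d["confidence"],2),(p["R"].T@(np.array(d["centre"])-p["t"])).round(3))
E
```

```text
target [0.664 0.052 0.225] shift units [-0.035  0.052  0.031] rotvec [-0.104 -0.106  0.263] rows>= 0.035534929256152904
along d mm -1.522189926380487 lateral: ty 0.32048566109776994 tz -2.3216678909288624 s now 0.18252218992638047 F along d,ty,tz [ 0.58  -0.133  1.662] clock 13.9
top 160 155
scene 277 137
scene rod_tip 0.79 [ 0.674 -0.256  0.024]
scene rod_tip 0.64 [0.56  0.03  0.017]
scene rod_collar 0.62 [0.63  0.087 0.193]
scene rod_collar 0.55 [ 0.727 -0.329  0.021]
scene rod_collar 0.42 [0.487 0.034 0.014]
scene rod_handle 0.7 [0.663 0.051 0.226]
scene rod_handle 0.7 [ 0.761 -0.374  0.013]
scene rod_handle 0.53 [0.448 0.033 0.012]
top rod_tip 0.7 [0.556 0.031 0.019]
top rod_tip 0.61 [ 0.675 -0.252  0.024]
top rod_collar 0.62 [ 0.732 -0.334  0.017]
top rod_collar 0.59 [0.493 0.031 0.012]
top rod_handle 0.67 [0.455 0.029 0.01 ]
top rod_handle 0.62 [ 0.766 -0.38   0.016]
top rod_handle 0.61 [0.665 0.055 0.228]
top tube_mouth 0.22 [0.659 0.051 0.226]
```

View pics/k6.png

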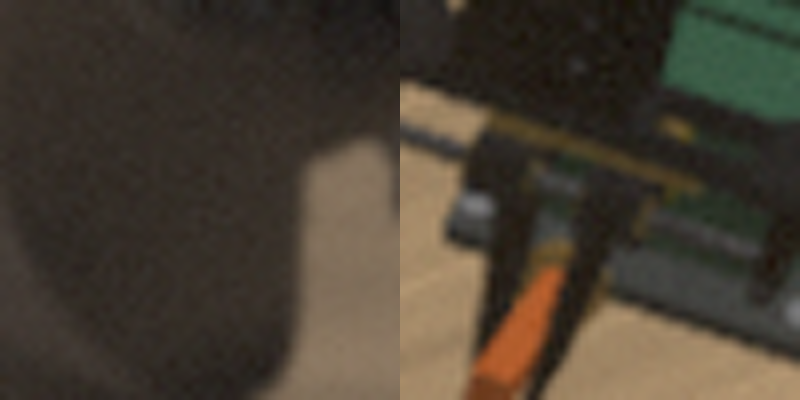

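carry_out(deltas=[[[0,-0.13,0.15,-0.05,0,0,0.2],[0,-0.115,0.13,-0.1,0,0,0],[0,-0.115,0.13,-0.1,0,0,0],[0,-0.115,0.13,-0.1,0,0,0]]])

```text
clock: 14.9
ee_pos: [0.6446, 0.0726, 0.2098]
ee_rot: [[-0.573, 0.75, 0.331], [0.65, 0.662, -0.373], [-0.499, 0.001, -0.867]]
contact_force: [-0.7, -0.1, -1.3]
finger_gap: 0.0161
```

```bash
python3 tgt.py .151 .559 .170 .135 -48.5; python3 st.py
```

```text
target [0.647 0.071 0.21 ] shift units [ 0.049 -0.039  0.008] rotvec [-0.107 -0.004  0.064] rows>= 0.014618261618764715
along d mm 2.3041397946232767 lateral: ty 0.4287533457974419 tz 0.9492331350270599 s now 0.14869586020537673 F along d,ty,tz [ 0.986 -0.543  0.958] clock 14.9
14.9 [0.6446 0.0726 0.2098] xyaw 131.4 z [ 0.3308 -0.3732 -0.8667] F [-0.65 -0.08 -1.32] M [0.316 0.094 0.037] gap 0.0161 q [ 0.18  0.5   1.72 -0.67  0.75 -0.08]
```

carry_out(deltas=[[[0,-0.115,0.13,-0.1,0,0,0],[0,-0.115,0.13,-0.1,0,0,0],[0,-0.115,0.13,-0.1,0,0,0]]])

```text
clock: 15.2
ee_pos: [0.6292, 0.0901, 0.1965]
ee_rot: [[-0.574, 0.749, 0.331], [0.65, 0.662, -0.373], [-0.499, 0.001, -0.867]]
contact_force: [0.1, 0.9, -1.2]
finger_gap: 0.0164
```

```bash
python3 tgt.py .127 .559 .170 .135 -48.5; python3 st.py
```

```text
target [0.633 0.087 0.198] shift units [ 0.089 -0.086  0.042] rotvec [-0.102 -0.032  0.022] rows>= 0.012878440180014534
along d mm 5.1345246434357215 lateral: ty 0.3911017659900294 tz 1.0221709111691306 s now 0.12186547535656428 F along d,ty,tz [1.161 0.658 0.69 ] clock 15.2
15.2 [0.6292 0.0901 0.1965] xyaw 131.45 z [ 0.3307 -0.3731 -0.8669] F [ 0.06  0.93 -1.18] M [0.351 0.092 0.038] gap 0.0164 q [ 0.21  0.5   1.76 -0.7   0.74 -0.02]
```

carry_out(deltas=[[[0,-0.115,0.13,-0.1,0,0,0],[0,-0.115,0.13,-0.1,0,0,0],[0,-0.115,0.13,-0.1,0,0,0],[0,-0.115,0.13,-0.1,0,0,0],[0,-0.115,0.13,-0.1,0,0,0]]])

```text
clock: 15.7
ee_pos: [0.6041, 0.1185, 0.1746]
ee_rot: [[-0.574, 0.749, 0.331], [0.65, 0.663, -0.373], [-0.499, 0.001, -0.867]]
contact_force: [0.3, 0.1, -1.4]
finger_gap: 0.0158
```

```bash
python3 tgt.py .056 .559 .170 .135 -48.5; python3 st.py
```

```text
target [0.592 0.133 0.163] shift units [-0.302  0.353 -0.3  ] rotvec [-0.106 -0.026  0.008] rows>= 0.01287361420787931
along d mm -22.10006349644286 lateral: ty 0.306460812765865 tz 1.0983513044904003 s now 0.07810006349644286 F along d,ty,tz [0.628 0.257 1.268] clock 15.7
15.7 [0.6041 0.1185 0.1746] xyaw 131.46 z [ 0.3309 -0.3729 -0.8669] F [ 0.25  0.1  -1.41] M [0.336 0.06  0.019] gap 0.0158 q [ 0.27  0.51  1.81 -0.75  0.72  0.1 ]
```

carry_out(deltas=[[[0,-0.1,0.115,-0.09,0,0,0],[0,-0.1,0.115,-0.09,0,0,0],[0,-0.03,0.033,-0.025,0,0,0]]])

```text
clock: 16.0
ee_pos: [0.5936, 0.1305, 0.1652]
ee_rot: [[-0.575, 0.749, 0.331], [0.649, 0.663, -0.373], [-0.498, 0.0, -0.867]]
contact_force: [-0.5, 0.8, -1.1]
finger_gap: 0.0157
```

```bash
python3 tgt.py .056 .559 .170 .135 -48.5
```

```text
target [0.592 0.133 0.163] shift units [-0.039  0.054 -0.065] rotvec [-0.1   -0.061 -0.023] rows>= 0.014063243852177465
along d mm -3.600215178331348 lateral: ty 0.25108607261908683 tz 0.9280149019916798 s now 0.05960021517833135 F along d,ty,tz [1.344 0.12  0.47 ] clock 16.0
```

Steps of about 2 mm until contact.

carry_out(deltas=[[[0,-0.03,0.033,-0.025,0,0,0],[0,-0.03,0.033,-0.025,0,0,0]]])

```text
clock: 16.2
ee_pos: [0.5933, 0.1315, 0.1653]
ee_rot: [[-0.573, 0.748, 0.334], [0.646, 0.664, -0.377], [-0.504, 0.0, -0.864]]
contact_force: [9.2, -14.4, 2.9]
finger_gap: 0.0158
```

```bash
python3 tgt.py .056 .559 .170 .135 -48.5
```

```text
target [0.592 0.133 0.163] shift units [-0.032  0.029 -0.068] rotvec [ 0.167  0.164 -0.084] rows>= 0.02927140335154857
along d mm -2.834238845735829 lateral: ty -0.18416567132132425 tz 1.4989595311119073 s now 0.05883423884573583 F along d,ty,tz [-16.052  -2.646   5.926] clock 16.2
```

carry_out(deltas=[[[0,-0.03,0.033,-0.025,0,0,0],[0,-0.03,0.033,-0.025,0,0,0]]])

```text
clock: 16.4
ee_pos: [0.5932, 0.1315, 0.1656]
ee_rot: [[-0.571, 0.748, 0.337], [0.644, 0.663, -0.381], [-0.509, -0.0, -0.861]]
contact_force: [5.7, -8.8, 2.8]
finger_gap: 0.016
```

```bash
python3 tgt.py .056 .559 .170 .135 -48.5
```

```text
target [0.592 0.133 0.163] shift units [-0.029  0.03  -0.074] rotvec [ 0.444  0.387 -0.043] rows>= 0.06945289958871428
along d mm -2.9384499933164188 lateral: ty -0.07576302662926197 tz 1.74377605759872 s now 0.05893844999331642 F along d,ty,tz [-10.413  -1.552   2.75 ] clock 16.4
```

```bash
python3 look.py k7 .58 .145 .15 25
```

```text
top 160 155
scene 277 137
```

View pics/k7.png

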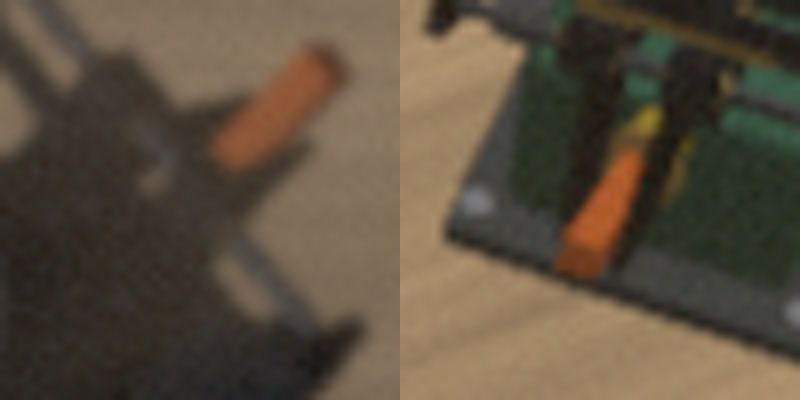

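carry_out(deltas=[[[0,-0.035,0.04,-0.06,0.5,0.4,0],[0,-0.04,0.045,-0.05,0.3,0.3,0],[0,-0.03,0.033,-0.025,0,0,0]]])

```text
clock: 16.8
ee_pos: [0.5933, 0.1313, 0.1653]
ee_rot: [[-0.572, 0.75, 0.333], [0.648, 0.662, -0.376], [-0.502, 0.001, -0.865]]
contact_force: [3.0, -6.2, 0.0]
finger_gap: 0.0159
```

```bash
python3 tgt.py .056 .559 .170 .135 -48.5
```

```text
target [0.592 0.133 0.163] shift units [-0.031  0.035 -0.066] rotvec [0.104 0.132 0.047] rows>= 0.02056636026219966
along d mm -2.9360221793932255 lateral: ty 0.006805345813922429 tz 1.3733649586007546 s now 0.05893602217939323 F along d,ty,tz [-5.724 -1.837  3.286] clock 16.8
```

carry_out(deltas=[[[0,-0.06,0.068,-0.052,0.1,0.1,0],[0,-0.06,0.068,-0.052,0,0,0],[0,-0.04,0.045,-0.035,0,0,0],[0,-0.04,0.045,-0.035,0,0,0],[0,-0.04,0.045,-0.035,0,0,0],[0,-0.04,0.045,-0.035,0,0,0],[0,-0.04,0.045,-0.035,0,0,0],[0,-0.04,0.045,-0.035,0,0,0],[0,-0.04,0.045,-0.035,0,0,0],[0,-0.04,0.045,-0.035,0,0,0]]])

```text
clock: 17.8
ee_pos: [0.5925, 0.1317, 0.1675]
ee_rot: [[-0.553, 0.754, 0.354], [0.636, 0.657, -0.406], [-0.539, 0.001, -0.843]]
contact_force: [8.1, -14.0, 4.9]
finger_gap: 0.0158
```

```bash
python3 tgt.py .056 .559 .170 .135 -48.5; python3 look.py k8 .58 .145 .15 22
```

```text
target [0.592 0.133 0.163] shift units [-0.011  0.024 -0.122] rotvec [1.896 1.762 0.461] rows>= 0.30928039702129806
along d mm -3.3017825040525226 lateral: ty 0.3120592130572715 tz 3.7330849772722936 s now 0.059301782504052526 F along d,ty,tz [-16.225  -3.237   3.68 ] clock 17.8
top 163 158
scene 280 140
```

View pics/k8.png

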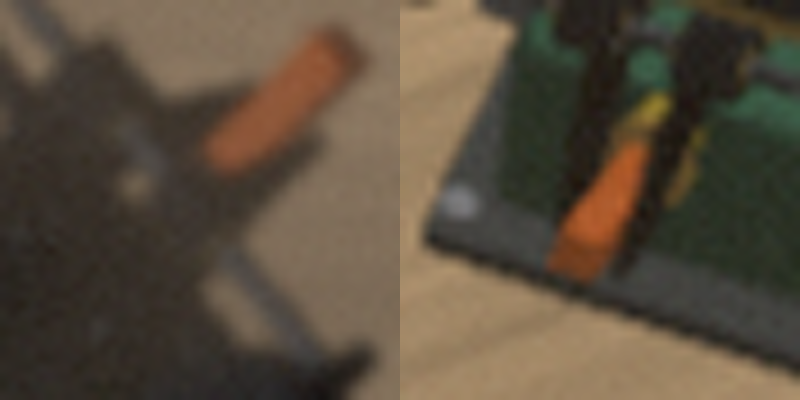

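carry_out(deltas=[[[0,0.025,-0.028,-0.06,1.9,1.8,0.4],[0,-0.02,0.023,-0.04,0.2,0.2,0],[0,-0.02,0.023,-0.025,0.1,0.1,0],[0,-0.02,0.023,-0.025,0.1,0.1,0]]])

```text
clock: 18.3
ee_pos: [0.5937, 0.1311, 0.1645]
ee_rot: [[-0.573, 0.751, 0.329], [0.652, 0.661, -0.372], [-0.497, 0.001, -0.868]]
contact_force: [3.9, -8.9, 6.5]
finger_gap: 0.0161
```

```bash
python3 tgt.py .056 .559 .170 .135 -48.5
```

```text
target [0.592 0.133 0.163] shift units [-0.041  0.04  -0.046] rotvec [-0.197 -0.084  0.137] rows>= 0.029874118346684467
along d mm -2.8990410124032637 lateral: ty -0.18204325569503263 tz 0.4610232270764402 s now 0.058899041012403265 F along d,ty,tz [-11.286  -2.972  -1.026] clock 18.3
```

Aligned to within 0.3° and seated at 11 N. I'll pause here under gentle push.

carry_out(deltas=[[[0,-0.02,0.022,-0.022,0,0,0],[0,-0.02,0.022,-0.022,0,0,0],[0,-0.02,0.022,-0.022,0.1,0.1,0],[0,-0.02,0.022,-0.022,0.1,0.1,0],[0,-0.02,0.022,-0.022,0.1,0.1,0],[0,-0.02,0.022,-0.022,0.1,0.1,0],[0,-0.02,0.022,-0.022,0.1,0.1,0],[0,-0.02,0.022,-0.022,0.1,0.1,0]]])

```text
clock: 19.1
ee_pos: [0.5934, 0.1313, 0.1651]
ee_rot: [[-0.569, 0.751, 0.335], [0.646, 0.66, -0.383], [-0.509, -0.001, -0.861]]
contact_force: [5.8, -9.2, 4.2]
finger_gap: 0.0157
```

```bash
python3 tgt.py .056 .559 .170 .135 -48.5
```

```text
target [0.592 0.133 0.163] shift units [-0.035  0.035 -0.063] rotvec [0.459 0.357 0.192] rows>= 0.07205656019206565
along d mm -2.9626021255962787 lateral: ty -0.1378219661512078 tz 1.1890272616155635 s now 0.05896260212559628 F along d,ty,tz [-11.416  -1.739   1.726] clock 19.1
```

carry_out(deltas=[[[0,0.1,-0.11,0.08,0.4,0.3,0.2],[0,0.115,-0.13,0.1,0,0,0],[0,0.115,-0.13,0.1,0,0,0],[0,0.115,-0.13,0.1,0,0,0],[0,0.115,-0.13,0.1,0,0,0]]])

```text
clock: 19.6
ee_pos: [0.6159, 0.1056, 0.1845]
ee_rot: [[-0.574, 0.749, 0.332], [0.647, 0.663, -0.378], [-0.503, -0.002, -0.864]]
contact_force: [-0.4, -0.3, -1.6]
finger_gap: 0.0158
```

```bash
python3 tgt.py .1 .559 .170 .135 -48.5
```

```text
target [0.617 0.104 0.185] shift units [ 0.034 -0.037  0.004] rotvec [ 0.209  0.057 -0.02 ] rows>= 0.02562454011411884
along d mm 1.8301785952478358 lateral: ty 0.03782934226891987 tz 0.8898999816837146 s now 0.09816982140475217 F along d,ty,tz [ 0.856 -0.544  1.406] clock 19.6
```

carry_out(deltas=[[[0,0.13,-0.145,0.11,0,0,0],[0,0.13,-0.145,0.11,0,0,0],[0,0.13,-0.145,0.11,0,0,0],[0,0.13,-0.145,0.11,0,0,0],[0,0.13,-0.145,0.11,0,0,0],[0,0.13,-0.145,0.11,0,0,0],[0,0.13,-0.145,0.11,0,0,0],[0,0.13,-0.145,0.11,0,0,0],[0,0.13,-0.145,0.11,0,0,0]]])

```text
clock: 20.5
ee_pos: [0.6668, 0.0484, 0.2276]
ee_rot: [[-0.573, 0.749, 0.332], [0.647, 0.662, -0.378], [-0.503, -0.002, -0.864]]
contact_force: [-0.1, 0.5, -1.2]
finger_gap: 0.016
```

```bash
python3 tgt.py .19 .559 .170 .135 -48.5; python3 look.py k9 .62 .09 .18 45
```

```text
target [0.669 0.046 0.23 ] shift units [ 0.053 -0.065  0.05 ] rotvec [0.22  0.061 0.023] rows>= 0.026976163237226826
along d mm 3.924347190034235 lateral: ty -0.13444803802617428 tz -0.055782318967602065 s now 0.18607565280996577 F along d,ty,tz [0.986 0.28  0.84 ] clock 20.5
top 160 118
scene 249 127
```

View pics/k9.png

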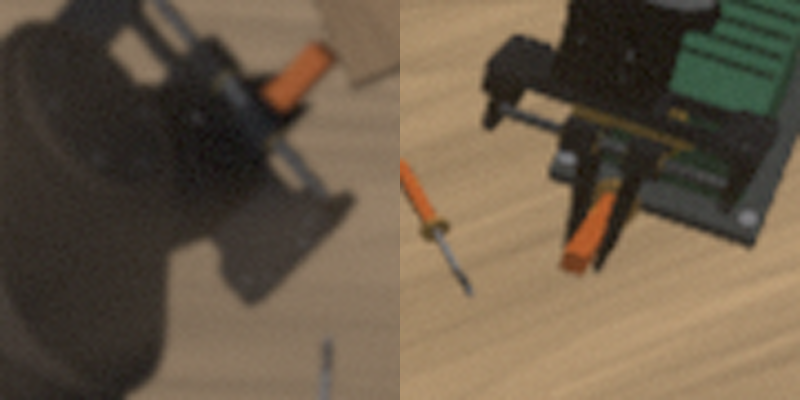

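carry_out(deltas=[[[0,0.2,-0.22,0.3,0,0,0],[0,0.2,-0.22,0.6,0,0,0],[0,0,-0.2,0.6,0,0,0],[0,0,-0.2,0.2,0,0,0],[0,0,0,0,5.7,5,0],[0,0,0,0,5.7,5,0],[0,0,0,0,5.7,5,0],[0,0,0,0,5.3,4.6,0],[0,0,0,0,0,0,0]]])

```text
clock: 21.5
ee_pos: [0.6808, 0.0149, 0.2942]
ee_rot: [[-0.666, 0.746, -0.009], [0.745, 0.666, 0.012], [0.015, 0.002, -1.0]]
contact_force: [-0.8, 0.2, -3.1]
finger_gap: 0.0156
```

```bash
python3 st.py; python3 tgt.py .19 .559 .170 .135 -48.5 0; python3 look.py k10 .64 .05 .28 75
```

```text
21.5 [0.6808 0.0149 0.2942] xyaw 131.79 z [-0.0087  0.0124 -0.9999] F [-0.78  0.19 -3.09] M [-0.014 -0.194  0.022] gap 0.0156 q [-0.08  0.53  1.32  0.01  1.3  -0.81]
target [0.686 0.027 0.134] shift units [ 0.118  0.302 -4.006] rotvec [-0.711 -0.498 -0.293] rows>= 0.10776848309038517
along d mm -5.9283402747310365 lateral: ty 11.545473809434222 tz 160.22925012797154 s now 0.19592834027473105 F along d,ty,tz [ 0.658 -0.461  3.089] clock 21.5
top 142 74
scene 213 86
```

View pics/k10.png

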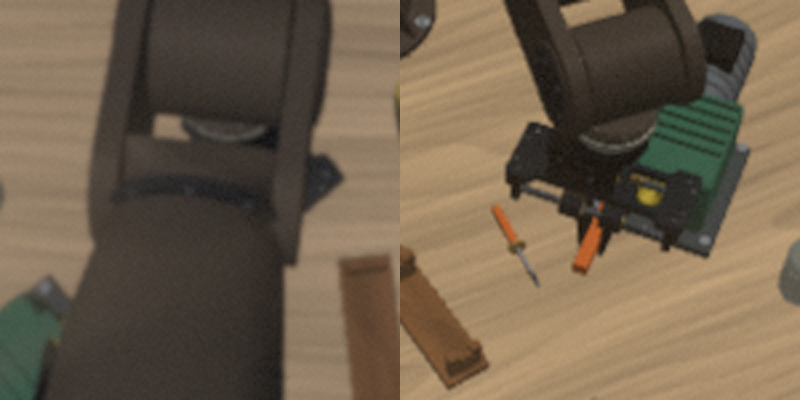

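The rod is level to about 1°. I'll yaw it side-on to the scene camera so the tip can be seen and the level checked.

carry_out(deltas=[[[0,0,-0.1,0.1,-0.7,-0.5,-4],[0,0,-0.1,0,0,0,-8],[0,0,-0.1,0,0,0,-8],[0,0,0,0,0,0,-8],[0,0,0,0,0,0,-8],[0,0,0,0,0,0,-8],[0,0,0,0,0,0,-8],[0,0,0,0,0,0,-8],[0,0,0,0,0,0,-8],[0,0,0,0,0,0,-5],[0,0,0,0,0,0,0],[0,0,0,0,0,0,0]]])

```text
clock: 22.8
ee_pos: [0.6728, 0.0135, 0.2956]
ee_rot: [[0.55, 0.835, -0.006], [0.835, -0.55, -0.036], [-0.033, 0.015, -0.999]]
contact_force: [-0.9, 1.4, -2.0]
finger_gap: 0.0162
```

```bash
python3 st.py; python3 look.py k11 .70 .04 .28 50; python3 - <<'E'
from plant import *
import numpy as np
for n in("scene","top"):
    p=snapshot(n)
    for k in("rod_tip","rod_collar","rod_handle","stop_bar","tape","glue","offcut"):
        for d in mark_of(k,p)[:3]:print(n,k,round(d["confidence"],2),(p["R"].T@(np.array(d["centre"])-p["t"])).round(3))
E
```

```text
22.8 [0.6728 0.0135 0.2956] xyaw 56.62 z [-0.0055 -0.0361 -0.9993] F [-0.9   1.37 -2.05] M [ 0.01  -0.012 -0.022] gap 0.0162 q [-0.06  0.52  1.34 -0.04  1.29  0.53]
top 173 74
scene 245 129
scene rod_tip 0.68 [ 0.673 -0.256  0.023]
scene rod_tip 0.49 [0.756 0.144 0.293]
scene rod_tip 0.42 [0.558 0.029 0.021]
scene rod_collar 0.85 [ 0.73  -0.33   0.018]
scene rod_collar 0.53 [0.704 0.064 0.296]
scene rod_collar 0.46 [0.486 0.032 0.016]
scene rod_handle 0.74 [ 0.762 -0.373  0.013]
scene rod_handle 0.58 [0.452 0.036 0.006]
scene stop_bar 0.63 [ 0.549 -0.316  0.094]
scene tape 0.7 [ 0.789 -0.158 -0.001]
scene glue 0.92 [0.688 0.336 0.004]
scene offcut 0.94 [ 0.782  0.013 -0.001]
top rod_tip 0.5 [ 0.672 -0.253  0.025]
top rod_tip 0.29 [ 0.549 -0.315  0.091]
top rod_collar 0.64 [ 0.728 -0.337  0.016]
top rod_handle 0.61 [ 0.769 -0.377  0.015]
top stop_bar 0.63 [ 0.551 -0.315  0.091]
top stop_bar 0.58 [ 0.557 -0.469  0.095]
top tape 0.92 [ 0.79  -0.161 -0.004]
top glue 0.97 [ 0.694  0.333 -0.001]
top glue 0.52 [ 0.79  -0.162 -0.004]
top glue 0.19 [0.484 0.252 0.002]
```

View pics/k11.png

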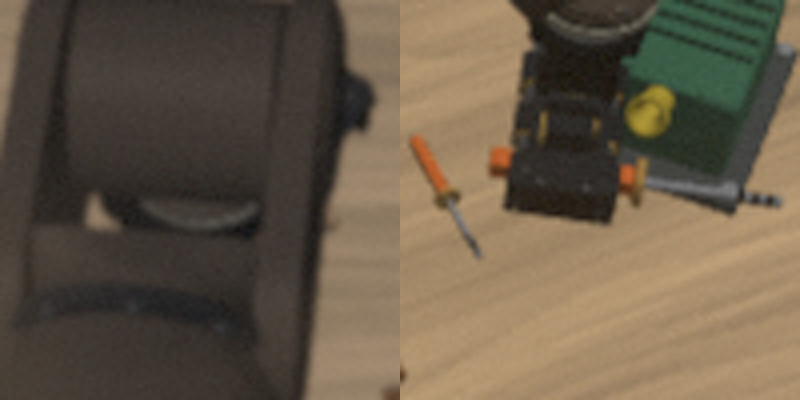

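carry_out(deltas=[[[0,0,0,0,1.1,-1.8,0],[0,0,0,0,0,0,0],[0,0,0,0,0,0,0],[0,0,0,0,0,0,0]]])

```text
clock: 24.1
ee_pos: [0.6733, 0.0128, 0.2956]
ee_rot: [[0.553, 0.833, 0.024], [0.833, -0.553, -0.016], [0.0, 0.029, -1.0]]
contact_force: [0.1, 0.5, -1.7]
finger_gap: 0.0158
```

```bash
python3 st.py; python3 - <<'E'
from h import *
from plant import *
s=state();R=s["ee_rot"];P=s["ee_pos"];print(R)
p=snapshot("scene");u,v=proj(p,[.70,.04,.28]);u0,v0=int(u-40),int(v-40)
im=cv2.resize(p["img"][v0:v0+80,u0:u0+80,::-1],(800,800)[:2],interpolation=cv2.INTER_CUBIC)
for pitch,col in((0,(255,255,0)),(3,(0,255,0)),(-3,(255,0,255))):
    a=np.radians(pitch);x=R[:,0]*np.cos(a)-R[:,2]*np.sin(a)
    for off in(-.052,.05,.056,.151):
        q=(proj(p,P-R[:,2]*.001+x*(off+.002))-[u0-.5,v0-.5])*10
        cv2.circle(im,tuple(q.astype(int)),3,col,2)
cv2.imwrite("pics/lev.png",im[200:800])
E
```

```text
24.1 [0.6733 0.0128 0.2956] xyaw 56.4 z [ 0.0245 -0.0157 -0.9996] F [ 0.12  0.52 -1.67] M [-0.078  0.036  0.054] gap 0.0158 q [-0.07  0.5   1.36 -0.01  1.25  0.52]
[[ 5.53351961e-01  8.32587214e-01  2.44977440e-02]
 [ 8.32947411e-01 -5.53128991e-01 -1.57139996e-02]
 [ 4.67137271e-04  2.91007050e-02 -9.99576376e-01]]
```

View pics/lev.png

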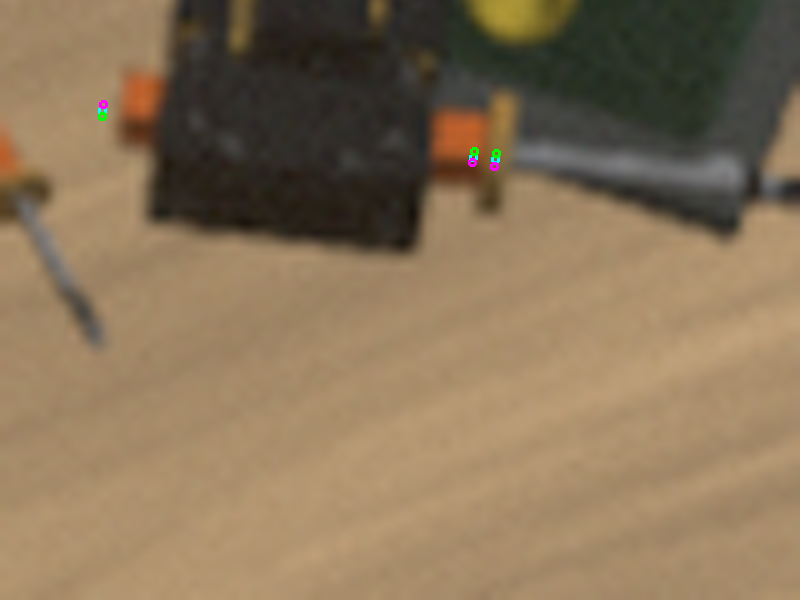

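```bash
python3 - <<'E'
from h import *
from plant import *
s=state();R=s["ee_rot"];P=s["ee_pos"]
p=snapshot("scene");u,v=proj(p,[.72,.08,.295]);u0,v0=int(u-40),int(v-30)
im=cv2.resize(p["img"][v0:v0+60,u0:u0+80,::-1],(800,600),interpolation=cv2.INTER_CUBIC)
for pitch,col in((0,(255,255,0)),(3,(0,255,0)),(-3,(255,0,255))):
    a=np.radians(pitch);x=R[:,0]*np.cos(a)-R[:,2]*np.sin(a)
    for off in(-.05,.05,.056,.151):
        q=(proj(p,P-R[:,2]*.001+x*(off+.004))-[u0-.5,v0-.5])*10
        cv2.circle(im,tuple(q.astype(int)),3,col,1);print(pitch,off,q.round())
cv2.imwrite("pics/lev2.png",im)
E
```

```text
0 -0.05 [-53. 242.]
0 0.05 [311. 288.]
0 0.056 [333. 291.]
0 0.151 [683. 335.]
3 -0.05 [-53. 248.]
3 0.05 [312. 282.]
3 0.056 [334. 284.]
3 0.151 [687. 317.]
-3 -0.05 [-52. 237.]
-3 0.05 [310. 294.]
-3 0.056 [332. 298.]
-3 0.151 [677. 352.]
```

View pics/lev2.png

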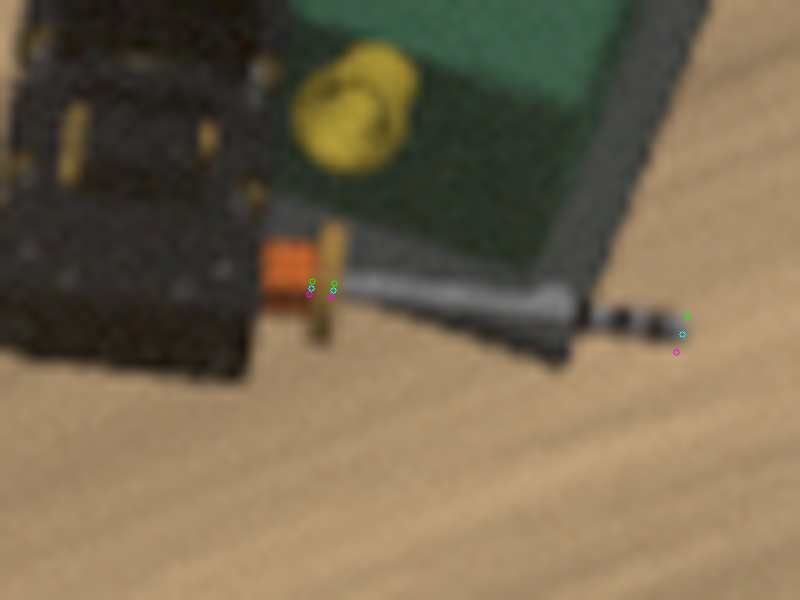

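```bash
python3 -c "
from plant import *
s=state();print(s['clock'],abs(s['qvel']).max(),s['finger_gap'],s['contact_force'],s['ee_pos']);print(hand_in())"
```

```text
24.2 0.004085169109207231 0.016030399589063174 [-0.05972636 -0.23506221 -1.07166993] [0.67336938 0.01288709 0.29558633]
the job is handed in; nothing more can be done
None
```

The pre-start check is done in the order asked and handed in at 24.2 s of the 72 s; `hand_in()` gave no verdict.

- **Stop button:** I pressed the red button on the yellow box down to its bottom (49 N) and it sprang back up. I then turned the head clockwise to its end stop, where the turning moment jumped from 0.05 to 0.6 N m. In both cameras the bar then sat at about −78°, which is what 1.2 rad of turn predicts.
- **Gauge rod in the tube:** I took the orange rod from the cradle and pushed it down the tube until it stopped firmly, with the collar at the mouth in the picture. It stopped about 3 mm earlier than calculated. I put that down to where I gripped the handle and camera calibration error, because harder pushes moved it no further.
- **A drift while pushing:** while I held it there, the tool tilted by about 2.6°. I straightened it to within about 0.3°, then held it seated for about another 0.8 s with roughly 11 N before drawing it fully out.
- **Final state:** the rod is held about 29 cm above the bench, level to about 0.5° in the picture, still, and touching nothing but the gripper. Its tip is in plain view of the scene camera.
- **Other items:** the glue bottle, tape measure and offcut were found within about 5 mm of their starting places, which is within the camera's error. I did not touch the blue or small orange rods or the turquoise stop.

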